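# Third hand: close up the organiser and hold it on its sprung back plate

## Task

Slide the loose black organiser (the open one with the carry bar) into the bay in front of the sprung aluminium back plate, facing the same way as the drawer caddy, with its side butted flush against the caddy so that no gap is left between them. Press it straight back into the plate with a steady push of about 12 N, which drives the plate in to about half of its travel and brings the two fronts level; never push the plate to the end of its travel. Finish while still holding it pressed like that, because someone is about to drive the screws from behind, and leave everything else where it stands, the caddy's drawer shut.

Things in the scene. Friction and masses are not known exactly. Their poses are not given: they have to be found in the camera images.
- crate: Loose black plastic organiser, 120 (its x) x 110 mm (its y), 0.3 to 0.65 kg. Origin: centre of its underside; +x points to its back. Walls 5 mm thick, 45 mm high at front and sides; back panel 6 mm thick, 90 mm high. It starts on the robot's side of the bay with its back roughly towards the plate.
- crate_bar (a point): Middle of the organiser's carry bar: 20 mm in front (-x) of the origin and 76 mm above the underside. The bar runs along the organiser's y, 16 mm thick, 100 mm long, 67 to 85 mm above the underside, free underneath, an upright at each end; it can be gripped from above, closing along the organiser's x. Axes as the organiser's.
- mount: Fixed timber upstand, 400 (its y) x 45 x 55 mm high, behind the back plate. Origin: foot of its front face, mid-length; +x is the way to press, -x points out of the bay. The bay lies in front of it between the caddy and the jar, which are centred 74 mm in front of this face and 130 mm to either side of the middle; which is on which side varies.
- backplate (a joint): How far the sprung aluminium back plate is pushed in along the mount's +x, m: 0 at rest, end of travel 0.024. The spring gives 1 N per mm from zero (12 N at 0.012). The plate is 140 mm wide, centred on the mount's middle, 15 to 85 mm above the ledge; at rest its front face is 40 mm in front of the upstand's front face.
- caddy: Fixed black plastic condiment caddy with drawer, 148 (its x) x 100 (its y) x 85 mm high (sachets to 90). Origin: centre of its underside; axes parallel to the mount's, back against the upstand; the drawer lip stands out 9 mm in front. Butt the organiser to its flat side facing the bay. Done right, the organiser's origin is 105 mm beside and 14 mm in front of (-x) the caddy's: fronts level.
- caddy_drawer (a joint): How far the caddy's drawer is pulled out, m (0 shut; it starts shut and is to stay so).
- jar: Bystander on the other side of the bay: white ceramic jar with a wooden lid, diameter 66, height 80 mm, loose. Origin: centre of its underside. It leaves 177 mm to the caddy's side, 67 mm more than the organiser's width.
- bowl: Bystander: white ceramic bowl upside down, diameter 156, height 64 mm, loose. Origin: centre of its underside.
- shaker: Bystander: glass shaker with steel cap, diameter 49, height 98 mm, loose. Origin: centre of its underside.
- sauce: Bystander: amber glass sauce bottle, diameter 60, height 190 mm, loose. Origin: centre of its underside.
- fork: Bystander: stainless fork, 210 mm long along its x, 5 mm thick, lying flat, loose. Origin: on its underside, about mid-length.
- basket: Bystander: aluminium wire grill basket, 220 (its x) x 180 x 40 mm, loose. Origin: centre of its underside.
There are look-alikes about, which are no part of the job. What is shaped like the crate but pink is not meant.

How it is judged:
By the outcome, as a careful person would: the job done as asked, in the order asked, and still so for the second after the job is handed in, while the arm keeps its last pose, push and grip.
It also fails if it takes over 51 s, if anything falls off the work surface, if the arm or the gripper's body presses on something with over 40 N, if the wrist force passes 120 N, or if a joint passes its speed limit or range.

## Robot

A 6-joint arm with a two-finger parallel gripper is mounted at the origin on the work surface. World frame = base frame: x ahead of the robot, y to its left, z up, the work surface at z = 0. Lengths are in m, angles in rad, forces in N, time in s.
With the tool pointing down it reaches from about 0.35 to 0.85 m from the base axis. Payload 8.1 kg.
Tool frame: the origin (TCP) lies on the centre line of the jaws, within the pads' length; the fingertips stand 17 mm ahead of it and the grasp point (between the pads) lies 2 mm behind it; z points along the fingers, y is the line along which they close (so a half turn about z gives the same grasp; the last joint's range is limited). The gripper opens to 93 mm and grips with 3 to 60 N. Pads are 15 mm wide; open, the fingers measure 128 mm over their backs; the gripper's body (75 mm by 188 mm) begins 65 mm behind the grasp point.
Start: joints at [-1.377, 0.13, 1.488, -0, 1.523, -0.085], TCP at [0.165, -0.577, 0.236] pointing down, gripper open.
Joint ranges: [-2.96, 2.96], [-0.89, 2.26], [0.02, 2.5], [-1.34, 4.48], [0, 2.73], [-2.66, 2.66]. Speed limits (rad/s): [2.39, 2.39, 2.79, 3.14, 3.14, 3.14].

## Interface

Orientations are given as a rotation vector (axis times angle).
In Python, from plant import telemetry, viewer, order gives the robot as it stands.
- The arm moves only by the tool send_rows, never from a script. Its argument "plan" is a list that holds one entry, the list of rows, each a list of 5 numbers: the closure, from -1 (fully open) to 1 (shut), then the shift along the world's x, y, z normalised to -1 to 1, where 1 is 0.2 m, then the turn about the world's z normalised to -1 to 1, where 1 is 60 degrees. A call has 1 to 20 rows; each row is the pose to reach, as a shift and turn from the pose commanded when the call began; what a row does not reach only later rows make up. A row lasts 1/12 s, in which the tool goes at most 41.7 mm and 7.16 degrees, less where a joint would pass 70% of its speed; a pose out of reach is approached as far as the arm can. A call with a number of a shift or a turn outside -1 to 1 is refused whole. A call with a gripper value outside its range is refused whole. The fingers move at their own pace and stop on an object; "force" is the grip in N (left out, the last holds). Time passes only in rows, so rows that repeat a pose let the fingers close. It gives the time, the measured TCP pose, the force, the opening and the grip force at its end, in the units of the state.
- telemetry.read_state(): the state, without advancing time (a new reading comes with each control period).
- viewer.read_camera(name): name is "side" or "top" or "wrist"; returns (picture, depth): 480x640x3 uint8, blue, green, red; 480x640 float32, m along the optical axis (not along the pixel's ray), 0 where there is no reading.
- viewer.calibration(name): a dict with "camera_matrix" (3x3 intrinsics, pixels), "extrinsics" (4x4, takes a point from camera to world coordinates); the wrist camera has in their place "hand_eye" (4x4, takes a point from camera to tool coordinates, whose origin is the TCP and whose axes are the flange's). Camera axes: x right, y up, looking along -z (the intrinsics and any distortion apply to the point x, -y, -z); pixel columns grow to the right and rows downward; lengths in m; the calibration is good to about 2 mm. A picture is of the moment at which its call begins: read the wrist's pose just before it. calibration takes no time and is no camera call.
- order.close_job(): hands the job in; it is judged then, once.
The state is a dict: "t": time; "q": joint angles; "dq": joint speeds; "joint_torque": joint torques, N m; "tool_pos": TCP position; "orientation": TCP orientation; "force": force on the tool from outside, world axes, zero at the start; "wrist_torque": the same for the moment, N m; "opening": finger opening in m; "gripper_force": force on a finger pad.
Only numpy, scipy, OpenCV 4.12 (cv2) and the standard library are available. Lean on these libraries where they do the work, as an engineer would, in place of code of your own. Each camera call takes 0.05 s, during which the arm holds its last target. There are 200 camera calls.

## Working session

There is one attempt and no reset: what is moved stays moved. The work goes in short steps, Python scripts to look and compute and a tool call to move; the robot and the scene stay as the last step left them, time stands still between calls to the robot, and variables do not carry over. Pictures are saved under pics/ and viewed, at most 10 in all, crops included, and the job is handed in when it is done.

Besides the shell and the picture viewer there is one more tool, called after "Emit:" by a JSON object that holds its "op" and its "data". send_rows: Moves the arm, as the interface text tells. Scaled input: -1 to 1 covers 0.2 m each way for a shift and 60 degrees each way for a turn. Its arguments: {"type":"object","properties":{"plan":{"type":"array"},"force":{"type":"number"}},"required":["plan"]}

```bash
mkdir -p pics; ls
cat > h.py <<'E'
import numpy as np, cv2
from plant import telemetry, viewer, order
def cloud(name, d=None):
    c=viewer.calibration(name); K=np.array(c["camera_matrix"]); E=np.array(c["extrinsics"])
    v,u=np.mgrid[0:480,0:640]
    P=np.stack([(u-K[0,2])/K[0,0]*d,-(v-K[1,2])/K[1,1]*d,-d],-1)
    return P@E[:3,:3].T+E[:3,3]
E
python3 - <<'E'
from h import *
for n in("top","side"):
    p,d=viewer.read_camera(n); cv2.imwrite(f"pics/{n}0.png",p); np.save(f"{n}0.npy",d); c=viewer.calibration(n); print({k:np.round(v,3).tolist() for k,v in c.items() if not isinstance(v,str)})
print(telemetry.read_state())
E
```

```text
pics
{'camera_matrix': [[546.814, 0.0, 316.504], [0.0, 546.814, 234.51], [0.0, 0.0, 1.0]], 'extrinsics': [[0.005, 0.998, -0.065, 0.412], [-1.0, 0.005, -0.002, -0.056], [-0.002, 0.065, 0.998, 1.693], [0.0, 0.0, 0.0, 1.0]]}
{'camera_matrix': [[609.281, 0.0, 326.618], [0.0, 609.281, 236.373], [0.0, 0.0, 1.0]], 'extrinsics': [[0.937, 0.265, -0.227, 0.168], [-0.348, 0.683, -0.642, -1.073], [-0.016, 0.681, 0.732, 1.246], [0.0, 0.0, 0.0, 1.0]]}
{'t': 0.1, 'q': array([-1.37740927e+00,  1.31076224e-01,  1.48916063e+00,  3.53514036e-05,
        1.52298495e+00, -8.53993970e-02]), 'dq': array([ 0.00087858, -0.00250915, -0.0033164 , -0.00219037, -0.00157585,
       -0.00010195]), 'joint_torque': array([ 5.54989656e-04, -5.61343861e+01, -4.93093872e+01,  7.70659698e-02,
        2.92394642e-02, -6.76210175e-05]), 'tool_pos': array([ 0.16505606, -0.57635685,  0.23470329]), 'orientation': array([-3.10950822e+00, -4.36270990e-01,  8.26804196e-05]), 'force': array([ 0.30833956,  0.09648313, -0.68904958]), 'wrist_torque': array([-0.01248493, -0.00638363, -0.00588145]), 'gripper_force': 0.0, 'opening': 0.09269668662244863}
```

View pics/top0.png

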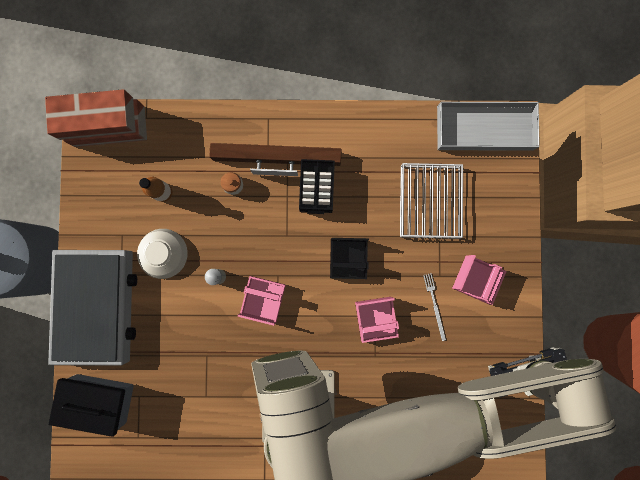

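View pics/side0.png

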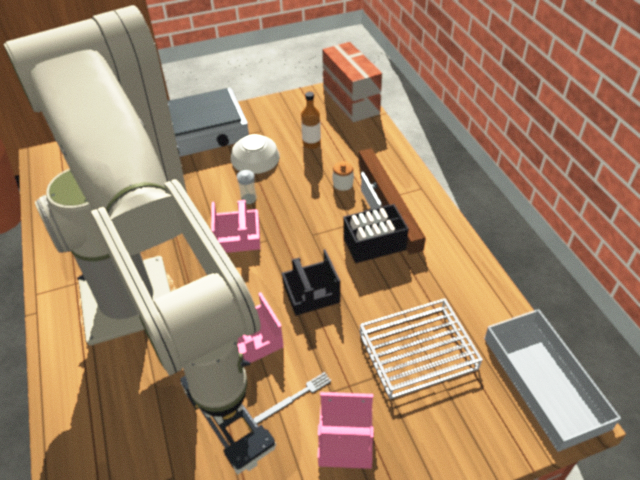

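The top view shows the black organiser at about (350,258), the caddy at (317,186), the plate at (275,168), the upstand at (275,152) and the jar at (231,183). The other candidates are pink crates at (262,300), (377,320) and (480,278), and a black toaster-like box at (90,405). Only (350,258) is an open black box with a carry bar. I'll check it in an enlarged crop and measure it.

Run:
```python
from h import *
p=cv2.imread("pics/top0.png"); d=np.load("top0.npy"); W=cloud("top",d)
cv2.imwrite("pics/crop1.png",cv2.resize(p[130:300,200:400],None,fx=3.5,fy=3.5,interpolation=cv2.INTER_CUBIC))
def rect(name,m):
    Q=W[m][:,:2].astype(np.float32); r=cv2.minAreaRect(Q); print(name,len(Q),np.round(r[0],4),np.round(r[1],4),round(r[2],2),'z',np.round(np.percentile(W[m][:,2],[2,50,98]),3))
def reg(u0,u1,v0,v1):
    m=np.zeros(d.shape,bool); m[v0:v1,u0:u1]=1; return m
z=W[...,2]
print('table z',np.median(z[reg(180,240,200,230)]))
rect('mount',reg(205,346,138,172)&(z>.045)&(z<.065)&(p[...,2]>p[...,0]+15))
rect('plate',reg(245,300,155,180)&(z>.07)&(z<.095))
rect('caddy',reg(296,340,156,217)&(z>.07)&(z<.1))
rect('crate all',reg(322,378,228,290)&(z>.03)&(z<.1))
rect('crate back',reg(322,378,228,290)&(z>.086)&(z<.1))
rect('crate bar',reg(322,378,228,290)&(z>.06)&(z<.088)&(W[...,0]<.39))
rect('jar',reg(215,247,168,200)&(z>.05)&(z<.1))
for n in range(236,282,2): print(n,np.round(z[n,340:362:4],3),np.round(W[n,350,:2],3))
```

```text
table z 0.0002703332443083628
mount 1858 [0.7534 0.0763] [0.3993 0.0777] 87.52 z [0.047 0.055 0.063]
plate 129 [0.7086 0.0792] [0.1385 0.0088] 87.11 z [0.073 0.084 0.092]
caddy 870 [ 0.6678 -0.0446] [0.1122 0.1494] 88.11 z [0.071 0.084 0.094]
crate all 509 [ 0.4485 -0.1488] [0.1108 0.1196] 89.21 z [0.034 0.081 0.093]
crate back 122 [ 0.4634 -0.1488] [0.0882 0.1086] 0.26 z [0.086 0.089 0.095]Traceback (most recent call last):
  File "<stdin>", line 15, in <module>
  File "<stdin>", line 5, in rect
    return _quantile_unchecked(
        a, q, axis, out, overwrite_input, method, keepdims, weights)
    return _ureduce(a,
                    func=_quantile_ureduce_func,
    ...<5 lines>...
                    overwrite_input=overwrite_input,
                    method=method)
    r = func(a, **kwargs)
    result = _quantile(arr,
                       quantiles=q,
    ...<2 lines>...
                       out=out,
                       weights=wgt)
    slices_having_nans = np.isnan(arr[-1, ...])
                                  ~~~^^^^^^^^^
IndexError: index -1 is out of bounds for axis 0 with size 0
```

View pics/crop1.png

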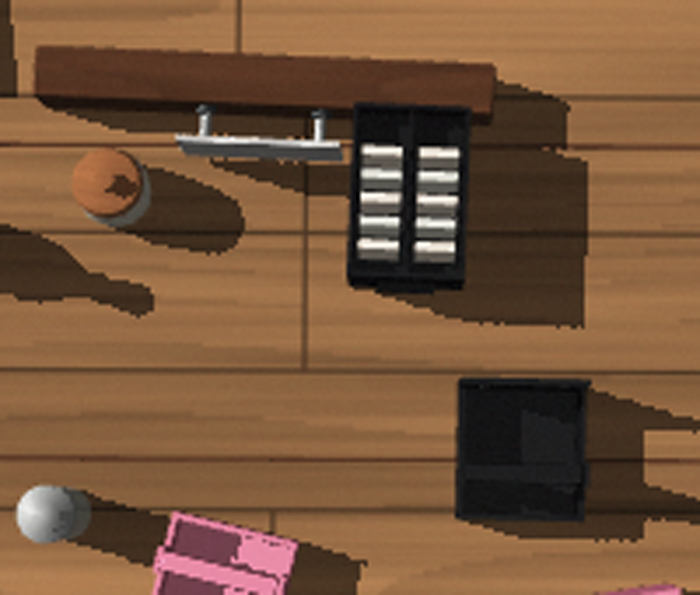

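The crop shows an open black box spanning crop (458–585, 378–520), with its carry bar at crop row ~472 and its tall back panel on top, facing the plate. It's the right organiser, with the caddy on the right side of the bay (-y). Next come refined line fits.

Run:
```python
from h import *
p=cv2.imread("pics/top0.png"); d=np.load("top0.npy"); W=cloud("top",d); c=viewer.calibration("top")
K=np.array(c["camera_matrix"]);E=np.array(c["extrinsics"]); print('dist',{k:v for k,v in c.items() if k not in("camera_matrix","extrinsics")})
def ray(uv,z):
    uv=np.atleast_2d(uv); r=np.c_[(uv[:,0]-K[0,2])/K[0,0],-(uv[:,1]-K[1,2])/K[1,1],-np.ones(len(uv))]@E[:3,:3].T
    return (E[:3,3]+r*((z-E[2,3])/r[:,2])[:,None])[:,:2]
g=p.max(2).astype(int); z=W[...,2]
def line(name,pts,zz,along):
    Q=ray(np.array(pts),zz); a,b=(Q[:,1],Q[:,0]) if along=='y' else (Q[:,0],Q[:,1])
    k=np.polyfit(a,b,1); r=b-np.polyval(k,a); ok=abs(r-np.median(r))<.003; k=np.polyfit(a[ok],b[ok],1)
    print(name,'yaw',round(np.degrees(np.arctan(k[0]))*(-1 if along=='y' else 1),2),'mid',np.round(a[ok].mean(),4),round(np.polyval(k,a[ok].mean()),4),'n',ok.sum(),'range',np.round([a[ok].min(),a[ok].max()],4),'sd',(b-np.polyval(k,a))[ok].std().round(4))
# depth-jump edges: first/last pixel of masks
def edges(m,axis,which):
    out=[]
    if axis=='col':
        for u in np.where(m.any(0))[0]:
            v=np.where(m[:,u])[0]; out.append((u,v.min()-.5 if which=='min' else v.max()+.5))
    else:
        for v in np.where(m.any(1))[0]:
            u=np.where(m[v])[0]; out.append((u.min()-.5 if which=='min' else u.max()+.5,v))
    return out
def reg(u0,u1,v0,v1):
    m=np.zeros(d.shape,bool); m[v0:v1,u0:u1]=1; return m
m=reg(215,298,138,172)&(z>.045)&(z<.065)&(p[...,2]>p[...,0].astype(int)+15)
line('mount far top edge',edges(reg(215,336,138,172)&m|reg(215,336,138,155)&(z>.04)&(z<.065),'col','min'),.055,'y')
m=reg(254,294,158,180)&(z>.065)&(z<.1); line('plate front z.085',edges(m,'col','max'),.085,'y')
m=reg(296,342,160,217)&(z>.05)&(z<.1); m2=m.copy();m2[:166]=0;m2[205:]=0
line('caddy left side',edges(m2,'row','min'),.085,'x'); line('caddy right side',edges(m2,'row','max'),.085,'x')
m3=m.copy(); m3[:,:303]=0;m3[:,330:]=0; line('caddy front',edges(m3,'col','max'),.085,'y')
m=reg(320,380,228,290)&(z>.03)&(z<.1); m4=m.copy(); m4[:244]=0;m4[275:]=0
line('crate left',edges(m4,'row','min'),.045,'x'); line('crate right',edges(m4,'row','max'),.045,'x')
m5=m.copy(); m5[:,:334]=0;m5[:,366:]=0
line('crate back',edges(m5,'col','min'),.09,'y'); line('crate front',edges(m5,'col','max'),.045,'y')
m6=m5&(z>.075)&(z<.1);m6[:255]=0
line('bar far',edges(m6,'col','min'),.085,'y');line('bar near',edges(m6,'col','max'),.085,'y')
m=reg(215,247,168,200)&(z>.06)&(z<.1); print('jar',np.median(W[m],0), W[m].min(0),W[m].max(0))
```

```text
dist {}
mount far top edge yaw -2.18 mid 0.0757 0.7907 n 121 range [-0.1065  0.258 ] sd 0.0009
plate front z.085 yaw -2.28 mid 0.0769 0.7027 n 40 range [0.019  0.1348] sd 0.0009
caddy left side yaw 0.39 mid 0.6643 -0.0006 n 21 range [0.6344 0.6942] sd 0.0
caddy right side yaw -1.85 mid 0.6648 -0.1004 n 39 range [0.608  0.7216] sd 0.0008
caddy front yaw -2.3 mid -0.0493 0.5898 n 16 range [-0.0883 -0.0114] sd 0.0008
crate left yaw -1.76 mid 0.4463 -0.0935 n 31 range [0.4012 0.4915] sd 0.0009
crate right yaw -0.48 mid 0.4475 -0.2037 n 29 range [0.4017 0.492 ] sd 0.0014
crate back yaw 0.26 mid -0.1487 0.5087 n 32 range [-0.1942 -0.1032] sd 0.0
crate front yaw -0.36 mid -0.1514 0.3882 n 32 range [-0.198  -0.1048] sd 0.0007
bar far yaw -2.15 mid -0.149 0.4364 n 32 range [-0.1946 -0.1035] sd 0.0008
bar near yaw 0.27 mid -0.149 0.4208 n 32 range [-0.1945 -0.1035] sd 0.0
jar [0.67504489 0.20697659 0.06761344] [0.64835285 0.17854777 0.06002077] [0.70672748 0.23669041 0.09158404]
```

Crate centre is about (0.448, -0.149) with yaw about -0.7°, and its bar is at (0.429, -0.149). Mount yaw is about -2.2° and the caddy is at about (0.665, -0.050), so the crate origin goes to about (0.655, 0.055). I'll move above the bar now.

Emit:
{"op": "send_rows", "data": {"plan": [[[-1,0.65,1,0,0.61],[-1,0.65,1,0,0.61],[-1,0.65,1,0,0.61],[-1,0.65,1,0,0.61],[-1,0.65,1,0,0.61],[-1,0.65,1,0,0.61],[-1,0.65,1,0,0.61]]]}}

```text
t: 0.68
tool_pos: [0.2976, -0.3726, 0.2354]
orientation: [-2.812, -1.399, -0.003]
force: [-0.7, 0.1, -1.1]
opening: 0.0931
gripper_force: 0.0
```

Emit:
{"op": "send_rows", "data": {"plan": [[[-1,0.6675,1,-0.2,0.61],[-1,0.6675,1,-0.2,0.61],[-1,0.6675,1,-0.2,0.61],[-1,0.6675,1,-0.2,0.61],[-1,0.6675,1,-0.2,0.61],[-1,0.6675,1,-0.2,0.61],[-1,0.6675,1,-0.2,0.61],[-1,0.6675,1,-0.2,0.61]]]}}

```text
t: 1.35
tool_pos: [0.4289, -0.1753, 0.1948]
orientation: [-2.233, -2.208, 0.001]
force: [-0.9, -0.4, 0.4]
opening: 0.093
gripper_force: 0.0
```

Emit:
{"op": "send_rows", "data": {"plan": [[[-1,0,0.135,0,0],[-1,0,0.135,0,0],[-1,0,0.135,0,0]]]}}

```text
t: 1.6
tool_pos: [0.4283, -0.1504, 0.1957]
orientation: [2.238, 2.205, -0.001]
force: [0.9, -0.4, -0.4]
opening: 0.0933
gripper_force: 0.0
```

Run:
```python
from h import *
from scipy.spatial.transform import Rotation as R
s=telemetry.read_state(); p,d=viewer.read_camera("wrist"); c=viewer.calibration("wrist"); np.save("w1.npy",d); cv2.imwrite("pics/w1.png",p)
print({k:np.round(v,4).tolist() for k,v in c.items()}); print(s["t"],s["tool_pos"],s["orientation"],s["force"])
```

```text
{'camera_matrix': [[366.0016, 0.0, 310.3501], [0.0, 366.0016, 242.7966], [0.0, 0.0, 1.0]], 'hand_eye': [[0.0006, 0.957, 0.2901, 0.0814], [1.0, -0.0001, -0.0016, -0.0016], [-0.0015, 0.2901, -0.957, -0.1495], [0.0, 0.0, 0.0, 1.0]]}
1.6 [ 0.4283102  -0.15043652  0.19574351] [ 2.23751736e+00  2.20474183e+00 -6.03425805e-04] [ 0.88501327 -0.44267969 -0.35636661]
```

View pics/w1.png

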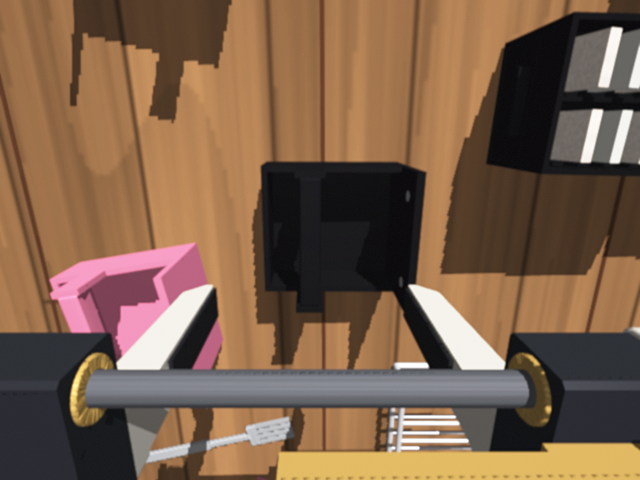

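The wrist view shows the bar at column ~310, midway between the fingers (205 and 410), with the caddy at upper right. I'll descend and grip.

Emit:
{"op": "send_rows", "data": {"plan": [[[-1,0,0.005,-0.2,0],[-1,0,0.005,-0.4,0],[-1,0,0.005,-0.6,0],[-1,0,0.005,-0.6,0],[-1,0,0.005,-0.6,0]]]}}

```text
t: 2.07
tool_pos: [0.4264, -0.1491, 0.074]
orientation: [-2.236, -2.2, 0.003]
force: [0.6, 0.3, 1.4]
opening: 0.093
gripper_force: 0.0
```

Emit:
{"op": "send_rows", "data": {"plan": [[[1,0,0,0,0],[1,0,0,0,0],[1,0,0,0,0],[1,0,0,0,0],[1,0,0,0,0],[1,0,0,0,0],[1,0,0,0,0],[1,0,0,0,0]]], "force": 40}}

```text
t: 2.73
tool_pos: [0.4287, -0.1488, 0.0757]
orientation: [2.237, 2.205, -0.0]
force: [-0.4, 0.5, 0.7]
opening: 0.0439
gripper_force: 0.0
```

Emit:
{"op": "send_rows", "data": {"plan": [[[1,0,0,0,0],[1,0,0,0,0],[1,0,0,0,0],[1,0,0,0,0],[1,0,0,0,0],[1,0,0,0,0],[1,0,0,0,0],[1,0,0,0,0]]]}}

```text
t: 3.4
tool_pos: [0.4285, -0.1488, 0.0755]
orientation: [-2.237, -2.205, 0.0]
force: [-0.5, 0.4, 0.6]
opening: 0.0159
gripper_force: 40.0
```

Emit:
{"op": "send_rows", "data": {"plan": [[[1,0.08,0,0,0],[1,0.16,0,0,0],[1,0.24,0,0,-0.012],[1,0.24,0.1,0,-0.024],[1,0.24,0.2,0,-0.024],[1,0.24,0.3,0,-0.024],[1,0.24,0.4,0,-0.024],[1,0.24,0.5,0,-0.024],[1,0.24,0.6,0,-0.024],[1,0.24,0.7,0,-0.024],[1,0.24,0.8,0,-0.024],[1,0.24,0.9,0,-0.024],[1,0.24,1,0,-0.024],[1,0.24,1,0,-0.024]]]}}

```text
t: 4.57
tool_pos: [0.4763, 0.0541, 0.0754]
orientation: [-2.262, -2.178, -0.001]
force: [0.1, 1.0, -0.6]
opening: 0.0154
gripper_force: 40.0
```

Emit:
{"op": "send_rows", "data": {"plan": [[[1,0,0.06,0,0],[1,0,0.08,0,0],[1,0,0.08,0,0]]]}}

```text
t: 4.82
tool_pos: [0.4765, 0.0676, 0.0754]
orientation: [-2.264, -2.178, 0.0]
force: [0.3, 0.8, -2.5]
opening: 0.0156
gripper_force: 40.0
```

Run:
```python
from h import *
s=telemetry.read_state(); p,d=viewer.read_camera("top"); cv2.imwrite("pics/t2.png",p); np.save("t2.npy",d)
w,dw=viewer.read_camera("wrist")
cv2.imwrite("pics/c2.png",np.hstack([cv2.resize(p[140:300,180:360],(533,474)),cv2.resize(w,(260,474))]))
cv2.imwrite("pics/w2.png",w)
print(s["tool_pos"],s["orientation"],s["force"])
```

```text
[0.47648309 0.06764915 0.07544214] [-2.26359886e+00 -2.17782520e+00  8.77083917e-05] [ 0.28626393  0.83788247 -2.4619275 ]
```

View pics/w2.png

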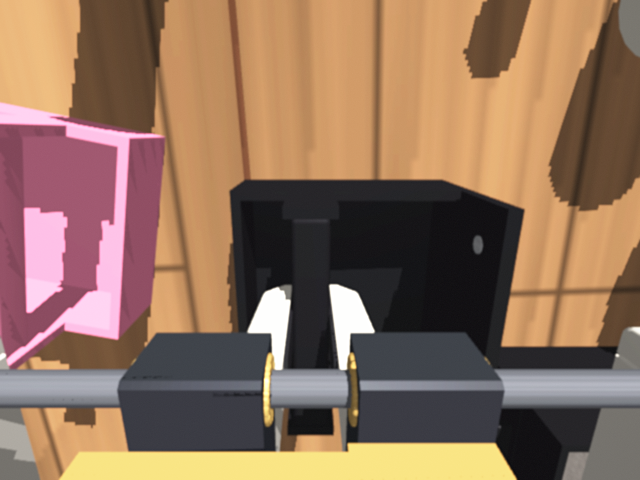

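Emit:
{"op": "send_rows", "data": {"plan": [[[1,0.08,-0.003,0,0],[1,0.16,-0.006,0,0],[1,0.24,-0.009,0,0],[1,0.32,-0.012,0,0],[1,0.4,-0.015,0,0],[1,0.48,-0.018,0,0],[1,0.56,-0.021,0,0],[1,0.62,-0.024,0,0],[1,0.67,-0.026,0,0],[1,0.67,-0.026,0,0],[1,0.67,-0.026,0,0]]]}}

```text
t: 5.83
tool_pos: [0.6107, 0.0611, 0.0753]
orientation: [-2.266, -2.176, 0.001]
force: [1.6, -1.2, -3.7]
opening: 0.0154
gripper_force: 40.0
```

Run:
```python
from h import *
s=telemetry.read_state(); w,dw=viewer.read_camera("wrist"); cv2.imwrite("pics/w3.png",w); p,d=viewer.read_camera("top"); np.save("t3.npy",d); cv2.imwrite("pics/t3.png",p)
sd,_=viewer.read_camera("side")
cv2.imwrite("pics/c3.png",cv2.resize(sd[120:300,290:470],(600,600),interpolation=cv2.INTER_CUBIC))
print(s["tool_pos"],s["force"])
```

```text
[0.61071848 0.06108199 0.07529202] [ 1.56808238 -1.24304249 -3.66547356]
```

View pics/w3.png

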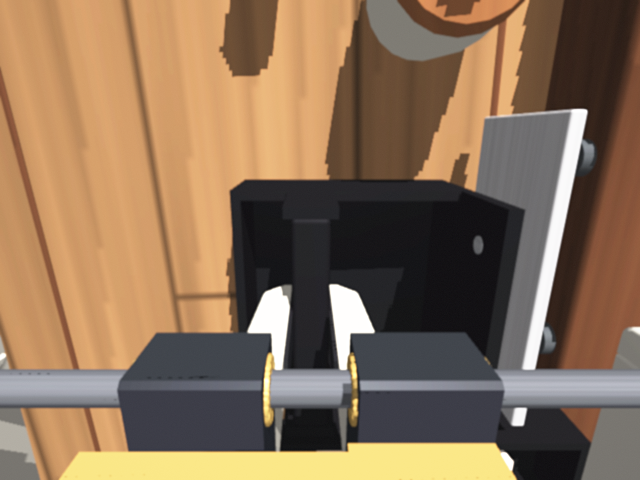

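The wrist view shows the crate's back parallel to the plate (columns ~520), just short of touching. I'll step sideways towards the caddy while watching the force.

Emit:
{"op": "send_rows", "data": {"plan": [[[1,0,-0.01,0,0],[1,-0.001,-0.02,0,0],[1,-0.001,-0.02,0,0]]]}}

```text
t: 6.23
tool_pos: [0.6099, 0.0576, 0.0754]
orientation: [-2.265, -2.177, 0.001]
force: [0.1, -0.2, -3.2]
opening: 0.0158
gripper_force: 40.0
```

Emit:
{"op": "send_rows", "data": {"plan": [[[1,0,-0.005,0,0],[1,0,-0.005,0,0]]]}}

```text
t: 6.4
tool_pos: [0.6102, 0.0568, 0.0756]
orientation: [-2.265, -2.177, 0.0]
force: [0.1, -0.6, -3.0]
opening: 0.0157
gripper_force: 40.0
```

Emit:
{"op": "send_rows", "data": {"plan": [[[1,0,-0.005,0,0],[1,0,-0.005,0,0]]]}}

```text
t: 6.57
tool_pos: [0.6104, 0.0561, 0.0756]
orientation: [-2.265, -2.177, -0.0]
force: [0.1, 1.4, -3.6]
opening: 0.0157
gripper_force: 40.0
```

Emit:
{"op": "send_rows", "data": {"plan": [[[1,0,-0.005,0,0],[1,0,-0.005,0,0]]]}}

```text
t: 6.73
tool_pos: [0.6104, 0.0559, 0.0756]
orientation: [-2.264, -2.177, -0.001]
force: [-0.8, 4.8, -2.4]
opening: 0.0159
gripper_force: 40.0
```

Emit:
{"op": "send_rows", "data": {"plan": [[[1,0,-0.005,0,0],[1,0,-0.005,0,0]]]}}

```text
t: 6.9
tool_pos: [0.6103, 0.0559, 0.0756]
orientation: [-2.263, -2.176, -0.003]
force: [-0.3, 8.8, -3.4]
opening: 0.0157
gripper_force: 40.0
```

Contact with the caddy came at y≈0.056, as predicted. Now I'll push straight back in steps.

Emit:
{"op": "send_rows", "data": {"plan": [[[1,0.015,0.0015,0,0],[1,0.03,0.001,0,0],[1,0.03,0.001,0,0]]]}}

```text
t: 7.15
tool_pos: [0.6162, 0.0557, 0.0755]
orientation: [-2.263, -2.176, -0.001]
force: [-1.2, 7.4, -2.8]
opening: 0.0158
gripper_force: 40.0
```

Emit:
{"op": "send_rows", "data": {"plan": [[[1,0.01,-0.0004,0,0],[1,0.01,-0.0004,0,0]]]}}

```text
t: 7.32
tool_pos: [0.6179, 0.0557, 0.0754]
orientation: [-2.262, -2.176, -0.001]
force: [-2.2, 7.0, -1.5]
opening: 0.0154
gripper_force: 40.0
```

Emit:
{"op": "send_rows", "data": {"plan": [[[1,0.01,-0.0004,0,0],[1,0.01,-0.0004,0,0]]]}}

```text
t: 7.48
tool_pos: [0.6199, 0.0556, 0.0754]
orientation: [-2.262, -2.176, -0.001]
force: [-2.9, 7.2, -2.9]
opening: 0.0158
gripper_force: 40.0
```

Emit:
{"op": "send_rows", "data": {"plan": [[[1,0.01,-0.0004,0,0],[1,0.01,-0.0004,0,0]]]}}

```text
t: 7.65
tool_pos: [0.6219, 0.0555, 0.0754]
orientation: [-2.262, -2.176, -0.001]
force: [-3.0, 6.9, -2.9]
opening: 0.0153
gripper_force: 40.0
```

Emit:
{"op": "send_rows", "data": {"plan": [[[1,0.01,-0.0004,0,0],[1,0.01,-0.0004,0,0]]]}}

```text
t: 7.82
tool_pos: [0.6239, 0.0554, 0.0754]
orientation: [-2.262, -2.176, -0.001]
force: [-1.4, 7.3, -2.1]
opening: 0.0152
gripper_force: 40.0
```

Emit:
{"op": "send_rows", "data": {"plan": [[[1,0.01,-0.0004,0,0],[1,0.01,-0.0004,0,0]]]}}

```text
t: 7.98
tool_pos: [0.6257, 0.0554, 0.0754]
orientation: [-2.262, -2.176, -0.0]
force: [-3.7, 7.0, -1.4]
opening: 0.0158
gripper_force: 40.0
```

Emit:
{"op": "send_rows", "data": {"plan": [[[1,0.01,-0.0004,0,0],[1,0.01,-0.0004,0,0]]]}}

```text
t: 8.15
tool_pos: [0.6274, 0.0553, 0.0753]
orientation: [-2.262, -2.176, 0.001]
force: [-4.4, 6.6, -0.6]
opening: 0.0155
gripper_force: 40.0
```

Emit:
{"op": "send_rows", "data": {"plan": [[[1,0.01,-0.0004,0,0],[1,0.01,-0.0004,0,0]]]}}

```text
t: 8.32
tool_pos: [0.629, 0.0553, 0.0753]
orientation: [-2.261, -2.176, 0.002]
force: [-7.5, 6.8, 1.7]
opening: 0.0157
gripper_force: 40.0
```

Emit:
{"op": "send_rows", "data": {"plan": [[[1,0.01,-0.0004,0,0],[1,0.01,-0.0004,0,0]]]}}

```text
t: 8.48
tool_pos: [0.6307, 0.0552, 0.0753]
orientation: [-2.261, -2.175, 0.003]
force: [-9.4, 6.1, 2.3]
opening: 0.0157
gripper_force: 40.0
```

Run:
```python
from h import *
s=telemetry.read_state(); print(s["t"],s["tool_pos"],s["force"],s["wrist_torque"])
p,d=viewer.read_camera("top"); sd,_=viewer.read_camera("side")
cv2.imwrite("pics/c4.png",np.hstack([cv2.resize(p[140:240,240:350],(440,400),interpolation=cv2.INTER_CUBIC),cv2.resize(sd[150:270,310:420],(360,400),interpolation=cv2.INTER_CUBIC)]))
```

```text
8.4833 [0.63065894 0.05520734 0.07530137] [-9.37868719  6.05317791  2.26624501] [1.03461847 1.32472312 0.089004  ]
```

View pics/c4.png

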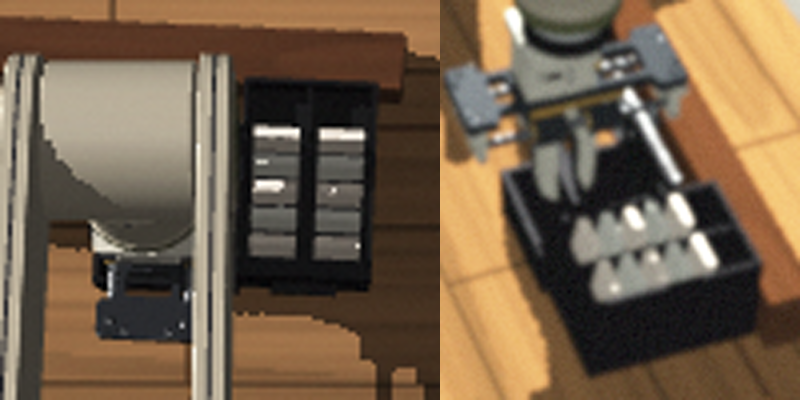

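Spring contact came at about TCP x=0.6245. The picture shows the crate against the caddy in the bay, with the fronts nearly level. I'll finish the press to about +12 mm.

Emit:
{"op": "send_rows", "data": {"plan": [[[1,0.01,-0.0004,0,0],[1,0.01,-0.0004,0,0]]]}}

```text
t: 8.75
tool_pos: [0.6323, 0.0551, 0.0753]
orientation: [-2.26, -2.175, 0.003]
force: [-11.7, 7.3, 3.5]
opening: 0.0159
gripper_force: 40.0
```

Emit:
{"op": "send_rows", "data": {"plan": [[[1,0.01,-0.0004,0,0],[1,0.01,-0.0004,0,0]]]}}

```text
t: 8.92
tool_pos: [0.634, 0.0551, 0.0753]
orientation: [-2.26, -2.175, 0.004]
force: [-12.4, 7.0, 5.1]
opening: 0.0158
gripper_force: 40.0
```

Emit:
{"op": "send_rows", "data": {"plan": [[[1,0.008,-0.0003,0,0],[1,0.008,-0.0003,0,0],[1,0.008,-0.0003,0,0]]]}}

```text
t: 9.17
tool_pos: [0.6353, 0.055, 0.0753]
orientation: [-2.26, -2.174, 0.005]
force: [-15.4, 7.0, 6.4]
opening: 0.0157
gripper_force: 40.0
```

Run:
```python
from h import *
F=[]
for i in range(4):
    w,dw=viewer.read_camera("wrist") if i<1 else viewer.read_camera("side")
    if i==0: cv2.imwrite("pics/w5.png",w); W=w
    s=telemetry.read_state(); F.append(np.r_[s["force"],s["tool_pos"]])
print(np.round(F,4)); sd=w; cv2.imwrite("pics/s5.png",sd); np.save("w5.npy",dw)
cv2.imwrite("pics/c5.png",np.hstack([W[100:480,180:560],cv2.resize(sd[170:260,320:420],(420,380),interpolation=cv2.INTER_CUBIC)]))
```

```text
[[-15.266    6.7715   5.6321   0.6353   0.055    0.0753]
 [-15.3101   6.2558   6.5574   0.6353   0.055    0.0753]
 [-14.4952   6.7873   6.3161   0.6353   0.055    0.0753]
 [-14.8265   6.3554   6.0298   0.6353   0.055    0.0753]]
```

View pics/c5.png

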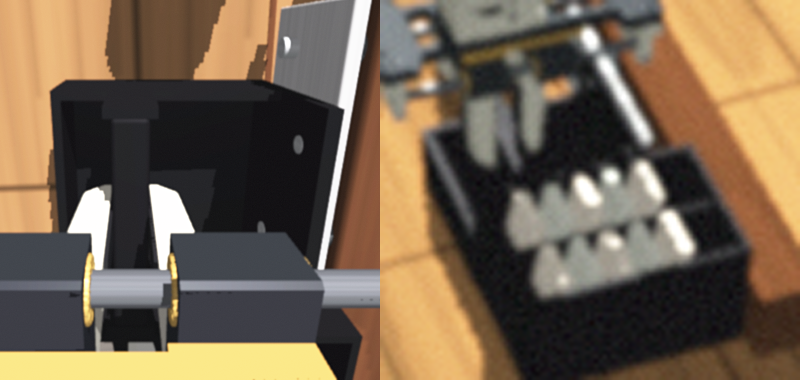

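Run:
```python
from h import *
a=np.radians(-2.2); ex=np.array([np.cos(a),np.sin(a)]); ey=np.array([-ex[1],ex[0]]); O=np.array([.7457,.0774])
p0=cv2.imread("pics/side0.png"); d0=np.load("side0.npy"); s0=None
p1,d1=viewer.read_camera("side")
for n,p,d in(("before",p0,d0),("now",p1,d1)):
    W=cloud("side",d); X=(W[...,:2]-O)@ex; Y=(W[...,:2]-O)@ey; z=W[...,2]
    br=(p.min(2)>95)
    m=(z>.06)&(z<.09)&(X>-.06)&(X<-.005)&(Y>-.068)&(Y<.068)&(np.ptp(p,axis=2)<40)
    print(n,'plate n',m.sum(),'X pct',np.round(np.percentile(X[m],[5,25,50,75,95]),4) if m.sum() else '')
    for lo in np.arange(-.07,.07,.02):
        k=m&(Y>lo)&(Y<lo+.02)
        if k.sum()>5: print('  Y',round(lo,2),k.sum(),np.round(np.percentile(X[k],[10,50,90]),4))
    m=(z>.02)&(z<.08)&(Y>-.2)&(Y<-.07)&(X>-.17)&(X<-.1); 
    fc=(Y>-.17)&(Y<-.09)&(z>.06)&(z<.09)&(X<-.1)&(X>-.17); print('caddy front min X',np.round(np.percentile(X[fc],[1,3,10]),4))
    cf=(Y>-.06)&(Y<.08)&(z>.035)&(z<.049)&(X<-.09)&(X>-.17); print('crate front wall top',cf.sum(),np.round(np.percentile(X[cf],[1,3,10,25,50]),4) if cf.sum() else '')
```

```text
before plate n 179 X pct [-0.0434 -0.042  -0.0411 -0.0394 -0.0365]
  Y -0.07 23 [-0.0421 -0.041  -0.0365]
  Y -0.05 27 [-0.0424 -0.0411 -0.0379]
  Y -0.03 28 [-0.0431 -0.0412 -0.0379]
  Y -0.01 30 [-0.0431 -0.0411 -0.0383]
  Y 0.01 24 [-0.0427 -0.0407 -0.0386]
  Y 0.03 29 [-0.0435 -0.0415 -0.0378]
  Y 0.05 18 [-0.0422 -0.0405 -0.0372]
caddy front min X [-0.1512 -0.1502 -0.1493]
crate front wall top 0 
now plate n 157 X pct [-0.0386 -0.0372 -0.0358 -0.0321 -0.0256]
  Y -0.07 27 [-0.0381 -0.0351 -0.0269]
  Y -0.05 35 [-0.0381 -0.0355 -0.0283]
  Y -0.03 34 [-0.0381 -0.0361 -0.0304]
  Y -0.01 34 [-0.0384 -0.0361 -0.0271]
  Y 0.01 15 [-0.0372 -0.0364 -0.0289]
  Y 0.03 9 [-0.0312 -0.0302 -0.0258]
caddy front min X [-0.1509 -0.1504 -0.1493]
crate front wall top 96 [-0.152  -0.1518 -0.1514 -0.1502 -0.1476]
```

Run:
```python
from h import *
a=np.radians(-2.2); ex=np.array([np.cos(a),np.sin(a)]); ey=np.array([-ex[1],ex[0]]); O=np.array([.7457,.0774])
p0=cv2.imread("pics/side0.png"); d0=np.load("side0.npy"); p1,d1=viewer.read_camera("side")
for n,p,d in(("before",p0,d0),("now",p1,d1)):
    W=cloud("side",d); X=(W[...,:2]-O)@ex; Y=(W[...,:2]-O)@ey; z=W[...,2]
    m=(z>.07)&(z<.1)&(X>-.06)&(X<-.005)&(Y>-.068)&(Y<.068)&(np.ptp(p,axis=2)<50)
    b=m&(p.min(2)>100); print(n,b.sum(),np.round(np.percentile(X[b],[5,25,50,75,95]),4),'Y',np.round(np.percentile(Y[b],[5,50,95]),3))
    for zl in(.078,.082,.086):
        k=b&(z>zl)&(z<zl+.004); print('  z',zl,k.sum(),np.round(np.percentile(X[k],[10,50,90]),4) if k.sum() else '')
    k=m&(p.max(2)<70); print('  dark',k.sum(),np.round(np.percentile(X[k],[10,50,90]),4) if k.sum() else '')
t=telemetry.read_state(); print(t["t"],t["force"],t["tool_pos"])
# gap to caddy: smallest Y of crate vs caddy side near z .045..; crate side wall top
W=cloud("side",d1); X=(W[...,:2]-O)@ex; Y=(W[...,:2]-O)@ey; z=W[...,2]
k=(z>.086)&(z<.094)&(X>-.045)&(X<-.03)&(p1.max(2)<90)&(Y<.06)&(Y>-.2); print('crate back panel top Y range',np.round(np.percentile(Y[k],[0,2,98,100]),4) if k.sum() else '')
```

```text
before 138 [-0.0432 -0.0419 -0.0408 -0.0386 -0.0361] Y [-0.061 -0.     0.058]
  z 0.078 33 [-0.0428 -0.0409 -0.0379]
  z 0.082 44 [-0.0421 -0.0388 -0.0362]
  z 0.086 21 [-0.0421 -0.0404 -0.0378]
  dark 0 
now 71 [-0.0351 -0.0336 -0.0307 -0.0275 -0.0253] Y [-0.065 -0.018  0.038]
  z 0.078 3 [-0.0267 -0.0254 -0.0239]
  z 0.082 17 [-0.0299 -0.0273 -0.0251]
  z 0.086 34 [-0.0344 -0.0311 -0.0275]
  dark 62 [-0.0384 -0.0371 -0.0355]
9.4667 [-14.91068836   5.46778409   6.54838466] [0.63525565 0.05500881 0.07529355]
crate back panel top Y range [-0.1887 -0.1859  0.0045  0.0062]
```

The plate displacement estimates (0.0108 from contact, about 0.0110 from the side view) and the fronts (crate about 1 mm forward) all say I'm roughly 1 mm short. One small nudge more.

Emit:
{"op": "send_rows", "data": {"plan": [[[1,0.006,0,0,0],[1,0.006,0,0,0],[1,0.006,0,0,0],[1,0.006,0,0,0],[1,0.006,0,0,0],[1,0.006,0,0,0]]]}}

```text
t: 9.97
tool_pos: [0.6362, 0.055, 0.0753]
orientation: [-2.259, -2.174, 0.006]
force: [-16.6, 5.6, 7.0]
opening: 0.0157
gripper_force: 40.0
```

Run:
```python
from h import *
a=np.radians(-2.2); ex=np.array([np.cos(a),np.sin(a)]); ey=np.array([-ex[1],ex[0]]); O=np.array([.7457,.0774])
p,d=viewer.read_camera("side"); W=cloud("side",d); X=(W[...,:2]-O)@ex; Y=(W[...,:2]-O)@ey; z=W[...,2]
b=(z>.082)&(z<.086)&(X>-.06)&(X<-.005)&(abs(Y)<.068)&(np.ptp(p,axis=2)<50)&(p.min(2)>100); print('plate',np.round(np.percentile(X[b],[10,50,90]),4))
for lo in(-.06,-.04,-.02,0):
    cf=(Y>lo)&(Y<lo+.02)&(z>.035)&(z<.049)&(X<-.09)&(X>-.17); print('crate front',lo,np.round(np.percentile(X[cf],[3,10]),4) if cf.sum() else '')
for lo in(-.18,-.16,-.14,-.12,-.1):
    cf=(Y>lo)&(Y<lo+.02)&(z>.06)&(z<.088)&(X<-.1)&(X>-.17); print('caddy front',lo,np.round(np.percentile(X[cf],[3,10]),4) if cf.sum() else '')
s=telemetry.read_state(); print(s["t"],s["tool_pos"],s["orientation"],s["force"],s["wrist_torque"],s["gripper_force"])
cv2.imwrite("pics/c6.png",np.vstack([cv2.resize(p[180:255,310:420],(800,545),interpolation=cv2.INTER_CUBIC)]))
```

```text
plate [-0.0319 -0.0269 -0.0244]
crate front -0.06 [-0.1509 -0.1506]
crate front -0.04 [-0.1507 -0.1501]
crate front -0.02 [-0.1509 -0.1507]
crate front 0 [-0.1512 -0.1507]
caddy front -0.18 [-0.1504 -0.1501]
caddy front -0.16 [-0.1497 -0.1491]
caddy front -0.14 [-0.1502 -0.1492]
caddy front -0.12 [-0.1504 -0.1491]
caddy front -0.1 [-0.1497 -0.149 ]
10.0167 [0.63618845 0.05497316 0.07530295] [-2.25945644 -2.17409299  0.00559247] [-16.61277169   5.67951142   7.31143647] [0.9497151  2.40600173 0.07214165] 40.00647962093353
```

View pics/c6.png

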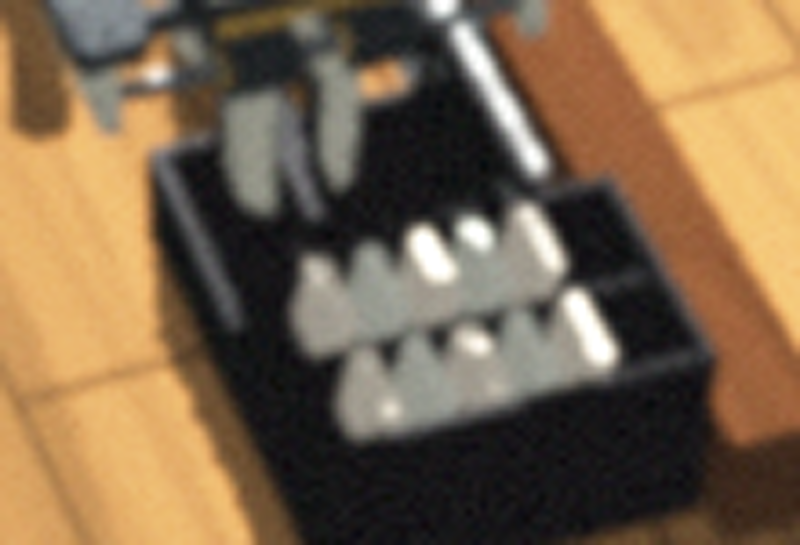

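The crate and caddy fronts are level within about 1 mm and parallel, the plate is in about 12 mm, and the crate is seated against the caddy. Handing in.

```bash
python3 -c "
from plant import order; print(order.close_job())"
```

```text
the job is handed in; nothing more can be done
None
```

The job is handed in: the black organiser is butted against the caddy's side, its front level with the caddy's to about 1 mm, and still held pressed with the plate in about 12 mm (about 12 N by my estimate; the wrist reads about 16.6 N because sliding friction adds to it).

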